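Sort the stationery on the study desk

TASK

Tidy the stationery: lay both highlighters flat and lengthwise next to each other in the long shallow tray, set the note block flat in the square holder, and put both tape rolls over the post of the spindle, the large one at the bottom and the small one on top of it. Leave the little potted cactus standing where it is.

Things in the scene. Friction and masses are not known exactly. Their poses are not given: they have to be found in the camera images.
- highlighter_a: a chunky flat-sided highlighter lying on the desk, grey plastic barrel with a white cap at its +x end and a thin white band at the other, 116 x 18 x 15 mm (x, y, z); origin at the centre of its underside, x along its length, z up. Grip it across its 18 mm width. 25 g. The two highlighters are identical.
- highlighter_b: a chunky flat-sided highlighter lying on the desk, grey plastic barrel with a white cap at its +x end and a thin white band at the other, 116 x 18 x 15 mm (x, y, z); origin at the centre of its underside, x along its length, z up. Grip it across its 18 mm width. 25 g. The two highlighters are identical.
- note_block: a square block of white note paper, 52 x 52 x 30 mm, lying flat on the desk; origin at the centre of its underside, x and y along its sides, z up. 80 g.
- tape_large: the larger of two white tape rolls lying flat: outer diameter 64 mm, hole 28 mm, height 20 mm; origin on the axis at the underside, z along the axis, up. 80 g.
- tape_small: the smaller of two white tape rolls lying flat: outer diameter 44 mm, hole 28 mm, height 20 mm; origin on the axis at the underside, z along the axis, up. 40 g.
- pen_tray: the long shallow black tray for highlighters, fixed to the desk: 150 mm (x) by 96 mm (y) outside, walls 4 mm thick, rim 8 mm above the desk, inner floor 3 mm above the desk; room for two highlighters beside each other along its x. Origin at the centre of its underside, on the desk; z up.
- note_holder: the square shallow black holder for the note block, fixed to the desk: 78 x 78 mm outside, walls 4 mm thick (70 x 70 mm inside), rim 10 mm and inner floor 3 mm above the desk. Origin at the centre of its underside, x and y along its sides, z up.
- spindle: the tape spindle, fixed to the desk: a black disc 80 mm in diameter and 8 mm high with an upright steel post of 12 mm diameter at its centre, tip 56 mm above the desk. Origin on the axis at the underside, on the desk; z up.
- cactus: a round cactus in a small terracotta pot (not to be disturbed), loose on the desk among the stationery: 52 mm across at the pot's rim, 69 mm high; origin at the centre of its underside, z up. 200 g.
Mind the look-alikes: they are no part of the job. What is shaped like the tape_large but red or yellow is not meant.

How it is judged:
By the outcome, as a careful person would: the job done as asked, in the order asked, and still so for the second after the job is handed in, with the robot touching nothing.
It also fails if it takes over 120 s, if anything falls off the work surface, if the arm or the gripper's body presses on something with over 40 N, if the wrist force passes 120 N, or if a joint passes its speed limit or range.

ROBOT

A 6-joint arm with a two-finger parallel gripper is mounted at the origin on the work surface. World frame = base frame: x ahead of the robot, y to its left, z up, the work surface at z = 0. Lengths are in m, angles in rad, forces in N, time in s.
With the tool pointing down it reaches from about 0.35 to 0.975 m from the base axis. Payload 7.1 kg.
Tool frame: the origin (TCP) lies at the very end of the fingers, on their centre line; the grasp point (between the pads) lies 19 mm behind it (robot.grip_point_offset is the distance from the TCP to the grasp point, in m); z points along the fingers, y is the line along which they close (so a half turn about z gives the same grasp; the last joint's range is limited). The gripper opens to 88 mm and grips with 3 to 60 N. Pads are 20 mm wide; open, the fingers measure 115 mm over their backs; the gripper's body (75 mm by 178 mm) begins 61 mm behind the grasp point.
Start: joints at [-1.318, 0.423, 1.63, -0, 1.089, -0.019], TCP at [0.168, -0.602, 0.223] pointing down, gripper open.
Joint ranges: [-3, 3], [-0.9, 2.11], [0.09, 2.58], [-1.31, 4.45], [0.11, 2.69], [-2.54, 2.54]. Speed limits (rad/s): [2.39, 2.39, 3.01, 3.14, 3.14, 3.14].

INTERFACE

Orientations are given as a unit quaternion [w, x, y, z].
In Python, from plant import robot gives the robot as it stands.
- The arm moves only by the tool move_arm, never from a script. Its argument "motion" is a list that holds one entry, the list of rows, each a list of 5 numbers: the gripper's target within -1 to 1 (shut at 1, half-way at 0, fully open at -1), then the shift along the tool's x, y, z in units of 25 cm (1.0 is 25 cm), then the turn about the tool's z in units of 180 degrees (1.0 is 180 degrees). In form: [[[gripper, dx, dy, dz, turn], ...]]. A call has 1 to 8 rows; each row is the pose to reach, as a shift and turn from the pose commanded when the call began, along the tool's axes at that moment, turning the shorter way round; what a row does not reach only later rows make up. A row lasts 1/8 s, in which the tool goes at most 62.5 mm and 10.7 degrees, less where a joint would pass 70% of its speed; a pose out of reach is approached as far as the arm can. A call with a number of a shift or a turn outside -1 to 1 is refused whole. A call with a gripper value outside its range is refused whole. The fingers move at their own pace and stop on an object; "newtons" is the grip in N (left out, the last holds). Time passes only in rows, so rows that repeat a pose let the fingers close. It gives the time, the measured TCP pose, the force, the opening and the grip force at its end, in the units of the state.
- robot.sense(): the state, without advancing time (a new reading comes with each control period).
- robot.grab_frame(name): name is "side" or "top"; returns a dict with "frame" (420x560x3 uint8, red, green, blue), "fx", "fy", "cx", "cy" (pixels), "dist_coeffs" ([k1, k2, p1, p2, k3] as OpenCV has them; the pictures are not rectified), "position" and "attitude" of the camera in the world. Camera axes: x right, y down, z forward; pixel columns grow to the right and rows downward; lengths in m; the calibration is good to about 2 mm. A picture is of the moment at which its call begins. There is no depth.
- robot.hand_in(): hands the job in; it is judged then, once.
Trained networks look in the newest picture that a camera, given by its name, has taken for a name from the list of things; names that differ only in an ending like _2 or _b are one class to them, and where a whole thing is asked for, a point or a joint stands for the part that bears it (a point fixed in the world has none). Each returns a list of dicts, best first, with "conf" (0 to 1); they miss things now and then, are a little off and sometimes report something else, mostly with a low value. They report only what shows in the picture. A call takes as long as a camera call. They do not tell look-alikes from the thing itself.
- robot.find_in(camera, label): "centre" ([column, row] in pixels, amid what is visible of it).
- robot.trace(camera, label): "mask" (420x560 bool, what is visible of it) and "centre" ([column, row] in pixels, amid what is visible of it).
The state is a dict: "time_s": time; "joints": joint angles; "joint_vel": joint speeds; "tau": joint torques, N m; "position": TCP position; "eef_rot": TCP orientation; "wrist_force": force on the tool from outside, world axes, zero at the start; "torque": the same for the moment, N m; "gripper_width": finger opening in m; "grip_force": force on a finger pad.
Only numpy, scipy, OpenCV 4.12 (cv2) and the standard library are available. Lean on these libraries where they do the work, as an engineer would, in place of code of your own. Each camera call takes 0.05 s, during which the arm holds its last target. There are 200 camera calls.

## Working session

There is one attempt and no reset: what is moved stays moved. The work goes in short steps, Python scripts to look and compute and a tool call to move; the robot and the scene stay as the last step left them, time stands still between calls to the robot, and variables do not carry over. Pictures are saved under pics/ and viewed, at most 14 in all, crops included, and the job is handed in when it is done.

Besides the shell and the picture viewer there is one more tool, called after "Request:" by a JSON object that holds its "name" and its "arguments", one argument or row to a line. move_arm: Moves the arm, as the interface text tells. Its arguments: {"type":"object","properties":{"motion":{"type":"array","items":{"type":"array","items":{"type":"array","items":{"type":"number","minimum":-1,"maximum":1}}}},"newtons":{"type":"number"}},"required":["motion"]}

```bash
ls; mkdir -p pics; cat > h.py <<'E'
import numpy as np, cv2, json
from scipy.spatial.transform import Rotation as R
from plant import robot
def grab(n):
    f=robot.grab_frame(n); return f
def K(f): return np.array([[f["fx"],0,f["cx"]],[0,f["fy"],f["cy"]],[0,0,1.]])
def Rc(f):
    a=np.array(f["attitude"],float)
    return R.from_quat(a[[1,2,3,0]]).as_matrix() if a.size==4 else a.reshape(3,3)
def rays(f,px):
    p=cv2.undistortPoints(np.array(px,float).reshape(-1,1,2),K(f),np.array(f["dist_coeffs"])).reshape(-1,2)
    return np.c_[p,np.ones(len(p))]@Rc(f).T
def onplane(f,px,z):
    d=rays(f,px);o=np.array(f["position"]); return o+d*((z-o[2])/d[:,2])[:,None]
def tri(f1,p1,f2,p2):
    A=np.zeros((3,3));b=np.zeros(3)
    for f,p in((f1,p1),(f2,p2)):
        d=rays(f,[p])[0];d/=np.linalg.norm(d);P=np.eye(3)-np.outer(d,d);A+=P;b+=P@np.array(f["position"])
    return np.linalg.solve(A,b)
def proj(f,X):
    r=Rc(f).T; return cv2.projectPoints(np.array(X,float).reshape(-1,3),cv2.Rodrigues(r)[0],-r@np.array(f["position"]),K(f),np.array(f["dist_coeffs"]))[0].reshape(-1,2)
def save(f,name): cv2.imwrite("pics/"+name,f["frame"][:,:,::-1])
E
python3 - <<'E'
from h import *
print(robot.sense())
L=["highlighter_a","note_block","tape_large","tape_small","pen_tray","note_holder","spindle","cactus"]
for n in("top","side"):
    f=grab(n);save(f,n+"0.png");print(n,f["position"],f["attitude"],f["fx"],f["dist_coeffs"])
    for l in L: print(l,[(np.round(d["centre"]).tolist(),round(d["conf"],2)) for d in robot.find_in(n,l)])
E
```

```text
pics
{'time_s': 0.0, 'joints': array([-1.31796429e+00,  4.23851375e-01,  1.63073130e+00,  2.42809896e-05,
        1.08858164e+00, -1.89822373e-02]), 'joint_vel': array([ 8.34858167e-05, -1.38962164e-03, -8.61713562e-04,  5.96515517e-04,
       -1.81392556e-03, -3.88506168e-07]), 'tau': array([ 3.42784479e-03, -5.44618607e+01, -2.73661155e+01,  6.46747020e-02,
        2.28557893e-02, -1.50564260e-04]), 'position': array([ 0.16769657, -0.60148034,  0.22187889]), 'eef_rot': array([-7.81723141e-04,  9.90779290e-01,  1.35483509e-01, -8.09961221e-05]), 'wrist_force': array([ 0.47425198, -0.10084913,  0.0668051 ]), 'torque': array([ 0.01561954, -0.05116814, -0.0228043 ]), 'grip_force': 0.0, 'gripper_width': 0.08798810652659557}
top [ 0.37463586 -0.07089025  1.18700713] [-0.03337122  0.70971027 -0.70302138  0.03096186] 419.11034712001083 [0.01671534 0.         0.         0.         0.        ]
highlighter_a [([176.0, 229.0], 0.63), ([327.0, 232.0], 0.58), ([267.0, 215.0], 0.51)]
note_block [([267.0, 214.0], 0.65)]
tape_large [([385.0, 274.0], 0.93), ([416.0, 218.0], 0.92), ([377.0, 195.0], 0
[... 168 characters left out ...]
 139.0], 0.74)]
spindle [([156.0, 169.0], 0.82)]
cactus [([217.0, 218.0], 0.51)]
side [0.05175754 0.60926412 0.6611541 ] [ 0.12107735 -0.25657066  0.86401627 -0.41591784] 399.5141719133859 [-0.06952764  0.          0.          0.          0.        ]
highlighter_a [([235.0, 295.0], 0.75), ([338.0, 188.0], 0.59)]
note_block [([291.0, 208.0], 0.8), ([271.0, 160.0], 0.38)]
tape_large [([379.0, 190.0], 0.92), ([390.0, 175.0], 0.82), ([358.0, 143.0], 0.73), ([355.0, 165.0], 0.51)]
tape_small [([198.0, 337.0], 0.81)]
pen_tray [([269.0, 157.0], 0.83)]
note_holder [([212.0, 197.0], 0.86)]
spindle [([157.0, 270.0], 0.62), ([354.0, 163.0], 0.55)]
cactus [([263.0, 243.0], 0.83), ([289.0, 208.0], 0.25)]
```

```bash
python3 - <<'E'
import cv2
for n,(a,b,c,d) in {"top0":(80,350,90,450),"side0":(100,370,140,500)}.items():
    i=cv2.imread(f"pics/{n}.png")[a:b,c:d]
    cv2.imwrite(f"pics/{n}c.png",cv2.resize(i,None,fx=2.2,fy=2.2,interpolation=cv2.INTER_CUBIC))
E
```

```text
(no output)
```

View pics/top0c.png

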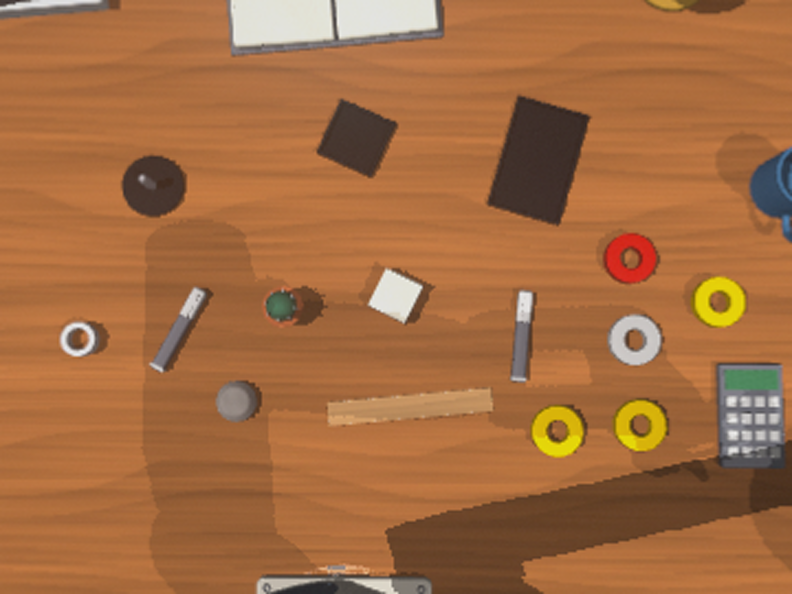

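View pics/side0c.png

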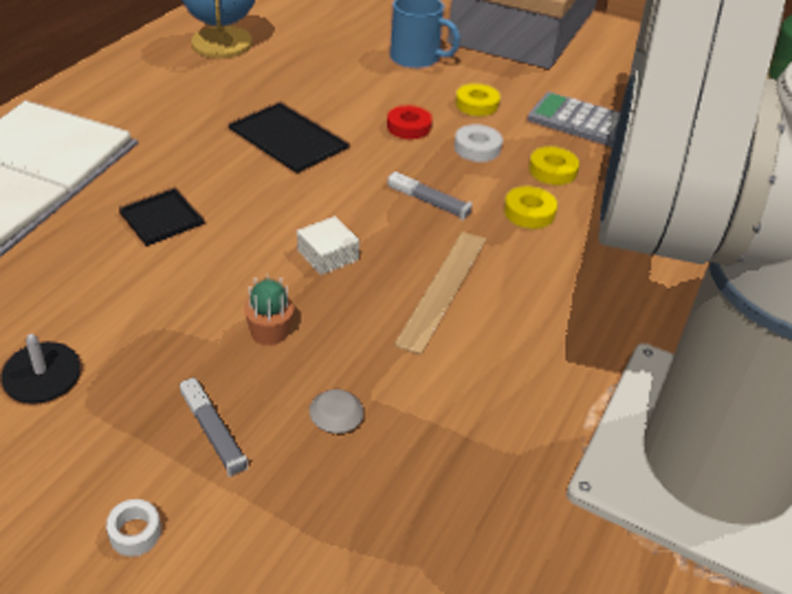

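The top crop shows these things that could be taken for tape_large, in full-image pixels: white (378,234), red (377,195), yellow (416,218), (385,274) and (348,275). I choose the white one at (378,234), which is side pixel (357,165). The small white roll is at (126,234). The highlighters are at (171,230) and (327,232), the block at (269,214) and the cactus at (218,219). The grey dome and the wood strip are clutter. Next I fit the models to both views.

```bash
cat > fit.py <<'E'
from h import *
from scipy.optimize import minimize
def box(lx,ly,z0,z1): return np.array([[x,y,z] for x in(-lx/2,lx/2) for y in(-ly/2,ly/2) for z in(z0,z1)])
def cyl(r,z0,z1): return np.array([[r*np.cos(t),r*np.sin(t),z] for t in np.linspace(0,2*np.pi,40) for z in(z0,z1)])
M={"highlighter_a":box(.116,.018,0,.015),"note_block":box(.052,.052,0,.03),"tape_large":cyl(.032,0,.02),"tape_small":cyl(.022,0,.02),
"pen_tray":box(.15,.096,0,.008),"note_holder":box(.078,.078,0,.01),"spindle":cyl(.04,0,.008),"cactus":np.r_[cyl(.026,.04,.04),cyl(.018,0,.0),[[0,0,.069]]]}
S=4
def sil(f,pts,box_):
    x0,y0,w,h=box_; p=cv2.convexHull(((proj(f,pts)-[x0,y0]+.5)*S*16-8).astype(np.int32))
    m=np.zeros((h*S,w*S),np.uint8); cv2.fillConvexPoly(m,p,1,shift=4); return cv2.resize(m.astype(np.float32),(w,h),interpolation=cv2.INTER_AREA)
def hullmask(m):
    c=max(cv2.findContours(m.astype(np.uint8),0,1)[0],key=cv2.contourArea); o=np.zeros(m.shape,np.uint8); cv2.fillConvexPoly(o,cv2.convexHull(c),1); return o.astype(np.float32)
def fit(label,views,x0,freez=True):
    def cost(p):
        c,s=np.cos(p[2]),np.sin(p[2]); P=M[label]@np.array([[c,s,0],[-s,c,0],[0,0,1]])+[p[0],p[1],p[3] if freez else 0]
        return sum(((sil(f,P,b)-m[b[1]:b[1]+b[3],b[0]:b[0]+b[2]])**2).sum()/m.sum() for f,m,b in views)
    best=None
    for d in(0,.4,-.4):
        a=[x0[0],x0[1],x0[2]+d,0]
        sim=np.array([a]+[np.add(a,e) for e in np.diag([.01,.01,.2,.008])]);
        if not freez: sim=sim[:4,:3];
        r=minimize(cost,sim[0],method="Nelder-Mead",options=dict(initial_simplex=sim,xatol=2e-4,fatol=1e-4))
        if best is None or r.fun<best.fun: best=r
    return best
def bb(m,f):
    x,y,w,h=cv2.boundingRect(m.astype(np.uint8)); x,y=max(x-12,0),max(y-12,0); return x,y,min(w+24,560-x),min(h+24,420-y)
def measure(label,near,cams=("top","side"),h=.01,freez=True):
    """near: {cam: pixel}"""
    v=[];x0=None
    for n in cams:
        f=grab(n); ds=[d for d in robot.trace(n,label) if np.hypot(*(np.array(d["centre"])-near[n]))<12]
        if not ds: print(label,n,"none");continue
        m=hullmask(ds[0]["mask"]); v.append((f,m,bb(m,f)))
        if x0 is None:
            q=cv2.boxPoints(cv2.minAreaRect(np.argwhere(m)[:,::-1].astype(np.float32))); w=onplane(f,q,h)[:,:2]
            e=[w[1]-w[0],w[2]-w[1]]; e=max(e,key=np.linalg.norm); x0=[*w.mean(0),np.arctan2(e[1],e[0])]
    if not v: return
    r=fit(label,v,x0,freez and len(v)>1); print(label,np.round(r.x,4),"deg %.1f"%np.degrees(r.x[2]),"cost %.3f"%r.fun,len(v),"views"); return r.x
E
python3 - <<'E'
from fit import *
for l,t,s in [("highlighter_a",(171,230),(236,295)),("highlighter_a",(327,232),(336,188)),("note_block",(269,214),(290,210)),("tape_large",(378,234),(357,165)),("tape_small",(126,234),(200,338)),("pen_tray",(335,153),(271,162)),("note_holder",(252,143),(212,198)),("spindle",(160,165),(158,268)),("cactus",(219,218),(263,241))]:
    measure(l,dict(top=t,side=s),freez=l!="cactus")
E
```

```text
highlighter_a [ 0.4129  0.2158 -0.4839  0.0007] deg -27.7 cost 0.147 2 views
highlighter_a [ 0.4093 -0.2212 -0.1004  0.0025] deg -5.8 cost 0.120 2 views
note_block [ 4.5880e-01 -6.0800e-02 -2.0275e+00 -8.0000e-04] deg -116.2 cost 0.081 2 views
tape_large [ 0.4061 -0.3624 -2.1793  0.0023] deg -124.9 cost 0.053 2 views
tape_small [ 4.0020e-01  3.3900e-01 -1.7621e+00 -1.6000e-03] deg -101.0 cost 0.191 2 views
pen_tray [ 0.6386 -0.2443 -0.2806  0.0009] deg -16.1 cost 0.045 2 views
note_holder [ 6.662e-01 -6.800e-03 -4.283e-01  5.000e-04] deg -24.5 cost 0.122 2 views
spindle [ 6.0060e-01  2.5460e-01 -2.9544e+00 -1.7000e-03] deg -169.3 cost 0.088 2 views
cactus [ 0.4427  0.0793 -1.4473] deg -82.9 cost 0.122 2 views
```

```bash
cat > plan.py <<'E'
import sys
from h import *
# args: x,y,z,psi_deg ... prints rows (tool units) from the present pose
def plan(*T):
    s=robot.sense(); q=s["eef_rot"]; r=R.from_quat(q[[1,2,3,0]]).as_matrix(); p=s["position"]; psi=np.degrees(np.arctan2(r[1,0],r[0,0]))
    print("t %.1f"%s["time_s"],"pos",np.round(p,4),"psi %.1f"%psi,"F",np.round(s["wrist_force"],1),"w %.4f g %.1f"%(s["gripper_width"],s["grip_force"]),"j1 %.2f j6 %.2f"%(s["joints"][0],s["joints"][5]))
    for t in T:
        d=r.T@(np.array(t[:3])-p)/.25; k=(-(t[3]-psi)+90)%180-90   # half-turn symmetric
        print(t,"->",np.round(d,4),"turn",round(k/180,4))
if __name__=="__main__": plan(*[[float(v) for v in a.split(",")] for a in sys.argv[1:]])
E
python3 plan.py .4093,-.2212,.2,-5.8 .4093,-.2212,.06,-5.8
python3 - <<'E'
import cv2
i=cv2.imread("pics/top0.png")[175:300,290:440]
cv2.imwrite("pics/crop1.png",cv2.resize(i,None,fx=4,fy=4,interpolation=cv2.INTER_CUBIC))
E
```

```text
t 2.7 pos [ 0.1678 -0.602   0.2226] psi 15.6 F [0.5 0.9 0.6] w 0.0878 g 0.0 j1 -1.32 j6 -0.02
[0.4093, -0.2212, 0.2, -5.8] -> [ 1.3394 -1.208   0.0907] turn 0.1187
[0.4093, -0.2212, 0.06, -5.8] -> [ 1.3394 -1.2079  0.6507] turn 0.1187
```

View pics/crop1.png

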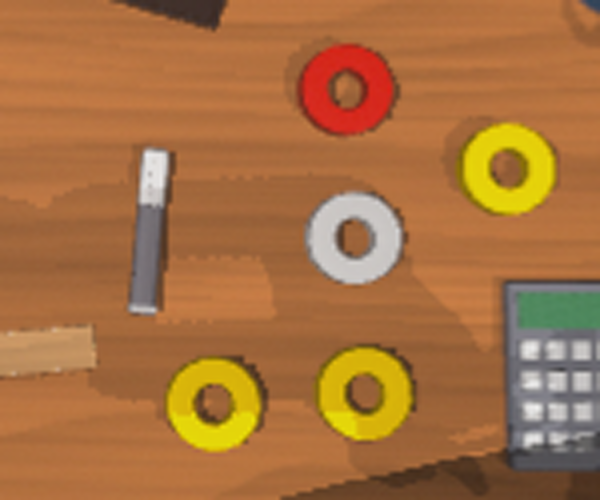

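The crop shows the white large roll at (355,238), full image (379,234), with the red and yellow rolls around it. The grey and white highlighter runs from (155,150) to (143,310). Both choices are confirmed.

Request:
{"name": "move_arm", "arguments": {
  "motion": [
    [[0,0.95,-0.85,0,0.119],[0,0.95,-0.85,0,0.119],[0,0.95,-0.85,0,0.119],[0,0.95,-0.85,0,0.119],[0,0.95,-0.85,0,0.119],[0,0.95,-0.85,0,0.119],[0,0.95,-0.85,0,0.119],[0,0.95,-0.85,0,0.119]]
  ],
  "newtons": 15
}}

```text
time_s: 3.7
position: [0.3391, -0.3347, 0.2228]
eef_rot: [0.0, 0.999, -0.052, 0.0]
wrist_force: [-0.8, -0.0, -0.8]
gripper_width: 0.0441
grip_force: 0.0
```

```bash
python3 plan.py .4093,-.2212,.06,-5.8 .4093,-.2212,.007,-5.8
```

```text
t 3.7 pos [ 0.3391 -0.3347  0.2228] psi -5.9 F [-0.8 -0.  -0.8] w 0.0441 g 0.0 j1 -0.80 j6 0.87
[0.4093, -0.2212, 0.06, -5.8] -> [ 0.2322 -0.4809  0.6509] turn -0.0007
[0.4093, -0.2212, 0.007, -5.8] -> [ 0.2321 -0.481   0.8629] turn -0.0007
```

Request:
{"name": "move_arm", "arguments": {
  "motion": [
    [[0,0.232,-0.481,0.3,0],[0,0.232,-0.481,0.3,0],[0,0.232,-0.481,0.3,0],[0,0.232,-0.481,0.65,0],[0,0.232,-0.481,0.65,0],[0,0.232,-0.481,0.65,0],[0,0.232,-0.481,0.65,0]]
  ]
}}

```text
time_s: 4.58
position: [0.4099, -0.2211, 0.0609]
eef_rot: [0.0, 0.999, -0.052, 0.001]
wrist_force: [-0.2, 0.1, 0.2]
gripper_width: 0.0443
grip_force: 0.0
```

```bash
python3 plan.py .4093,-.2212,.007,-5.8; python3 -c "
from h import *
a=grab('side');save(a,'s1.png')
i=cv2.imread('pics/s1.png')[130:260,260:420]
cv2.imwrite('pics/s1c.png',cv2.resize(i,None,fx=4,fy=4))"
```

```text
t 4.6 pos [ 0.4099 -0.2211  0.0609] psi -5.9 F [-0.2  0.1  0.2] w 0.0443 g 0.0 j1 -0.52 j6 1.15
[0.4093, -0.2212, 0.007, -5.8] -> [-0.0026  0.0007  0.2156] turn -0.0008
```

View pics/s1c.png

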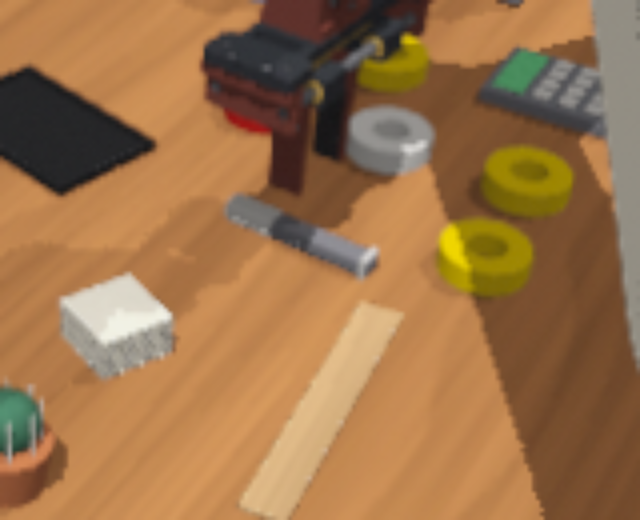

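The fingers at (290,180) and (330,150) straddle the highlighter, which spans (235,210) to (370,260) in this crop. I'll lower, grip and lift.

Request:
{"name": "move_arm", "arguments": {
  "motion": [
    [[0,-0.003,0,0.216,0],[0,-0.003,0,0.216,0],[0,-0.003,0,0.216,0],[1,-0.003,0,0.216,0],[1,-0.003,0,0.216,0],[1,-0.003,0,0.216,0],[1,-0.003,0,0.216,0],[1,-0.003,0,0.216,0]]
  ],
  "newtons": 15
}}

```text
time_s: 5.62
position: [0.4093, -0.2201, 0.0071]
eef_rot: [0.0, 0.999, -0.051, 0.001]
wrist_force: [-1.1, 0.8, 9.9]
gripper_width: 0.0178
grip_force: 15.0
```

```bash
python3 plan.py .4093,-.2212,.12,-5.8 .6331,-.2635,.12,-16.1 
```

```text
t 5.6 pos [ 0.4093 -0.2201  0.0071] psi -5.8 F [-1.1  0.8  9.9] w 0.0178 g 15.0 j1 -0.52 j6 1.15
[0.4093, -0.2212, 0.12, -5.8] -> [ 0.0011  0.0047 -0.4517] turn -0.0002
[0.6331, -0.2635, 0.12, -16.1] -> [ 0.9088  0.0819 -0.4505] turn 0.057
```

Request:
{"name": "move_arm", "arguments": {
  "motion": [
    [[1,0,0,-0.24,0],[1,0,0,-0.45,0],[1,0.909,0.082,-0.45,0.057],[1,0.909,0.082,-0.45,0.057],[1,0.909,0.082,-0.45,0.057],[1,0.909,0.082,-0.45,0.057],[1,0.909,0.082,-0.45,0.057],[1,0.909,0.082,-0.45,0.057]]
  ]
}}

```text
time_s: 6.62
position: [0.6314, -0.2628, 0.1181]
eef_rot: [-0.0, 0.99, -0.14, -0.001]
wrist_force: [-0.5, -0.4, -1.0]
gripper_width: 0.0177
grip_force: 15.0
```

```bash
python3 plan.py .6331,-.2635,.03,-16.1 ; python3 -c "
from h import *
for n in('side','top'):
    a=grab(n);save(a,n+'2.png')
a=cv2.imread('pics/side2.png')[100:230,190:350];b=cv2.imread('pics/top2.png')[90:220,250:410]
cv2.imwrite('pics/2c.png',cv2.resize(cv2.hconcat([a,b]),None,fx=2.5,fy=2.5))"
```

```text
t 6.6 pos [ 0.6314 -0.2628  0.1181] psi -16.1 F [-0.5 -0.4 -1. ] w 0.0177 g 15.0 j1 -0.41 j6 1.44
[0.6331, -0.2635, 0.03, -16.1] -> [0.0082 0.0008 0.3522] turn 0.0
```

View pics/2c.png

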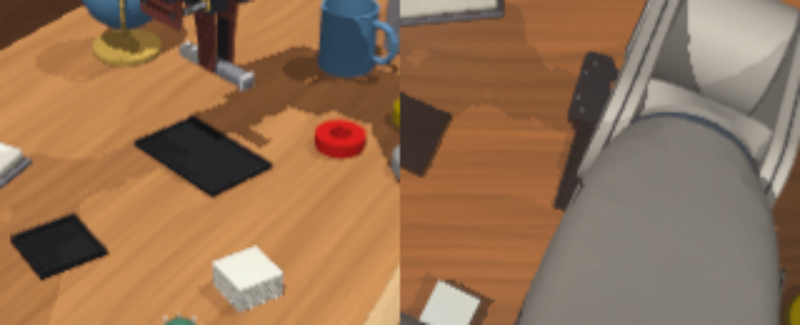

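The highlighter hangs level in the gripper, at about (220,65) in the side half, above the tray at (200,155).

Request:
{"name": "move_arm", "arguments": {
  "motion": [
    [[1,0.008,0,0.24,0],[1,0.008,0,0.38,0],[1,0.008,0,0.427,0],[1,0.008,0,0.427,0],[1,0.008,0,0.427,0],[0.36,0.008,0,0.427,0],[0.36,0.008,0,0.427,0],[0.36,0.008,0,0.427,0]]
  ]
}}

```text
time_s: 7.72
position: [0.6348, -0.2639, 0.0123]
eef_rot: [0.0, 0.99, -0.14, 0.0]
wrist_force: [-0.8, -0.5, -0.2]
gripper_width: 0.028
grip_force: 0.0
```

Request:
{"name": "move_arm", "arguments": {
  "motion": [
    [[0.36,0,0,-0.2,0],[0.36,0,0,-0.4,0],[0,0,0,-0.6,0],[0,0,0,-0.6,0],[0,0,0,-0.6,0]]
  ]
}}

```text
time_s: 8.35
position: [0.6342, -0.2637, 0.1615]
eef_rot: [-0.0, 0.99, -0.14, -0.0]
wrist_force: [-0.6, 0.7, -0.4]
gripper_width: 0.0437
grip_force: 0.0
```

```bash
python3 plan.py .4129,.2158,.15,-27.7
```

```text
t 8.3 pos [ 0.6342 -0.2637  0.1615] psi -16.1 F [-0.6  0.7 -0.4] w 0.0437 g 0.0 j1 -0.41 j6 1.44
[0.4129, 0.2158, 0.15, -27.7] -> [-1.3823 -1.5971  0.047 ] turn 0.0644
```

Request:
{"name": "move_arm", "arguments": {
  "motion": [
    [[0,-0.85,-0.95,0,-0.468],[0,-0.85,-0.95,0,-0.468],[0,-0.85,-0.95,0,-0.468],[0,-0.85,-0.95,0,-0.468],[0,-0.85,-0.95,0,-0.468],[0,-0.85,-0.95,0,-0.468],[0,-0.85,-0.95,0,-0.468],[0,-0.85,-0.95,0,-0.468]]
  ]
}}

```text
time_s: 9.35
position: [0.4949, 0.0236, 0.1602]
eef_rot: [-0.001, 0.827, 0.563, -0.002]
wrist_force: [0.2, -0.2, -0.8]
gripper_width: 0.0437
grip_force: 0.0
```

```bash
python3 plan.py .4129,.2158,.15,-27.7; python3 - <<'E'
from fit import *
measure("highlighter_a",dict(top=(171,230),side=(236,295)))
f=grab("top");save(f,"t3.png");a=cv2.imread("pics/t3.png")[90:220,250:410]
f=grab("side");save(f,"s3.png");b=cv2.imread("pics/s3.png")[100:230,190:350]
cv2.imwrite('pics/3c.png',cv2.resize(cv2.hconcat([b,a]),None,fx=2.5,fy=2.5))
E
```

```text
t 9.3 pos [0.4949 0.0236 0.1602] psi 68.5 F [ 0.2 -0.2 -0.8] w 0.0437 g 0.0 j1 0.02 j6 0.40
[0.4129, 0.2158, 0.15, -27.7] -> [ 0.595  -0.5868  0.0419] turn -0.4655
highlighter_a top none
highlighter_a [0.4131 0.2152 2.6579] deg 152.3 cost 0.046 1 views
```

View pics/3c.png

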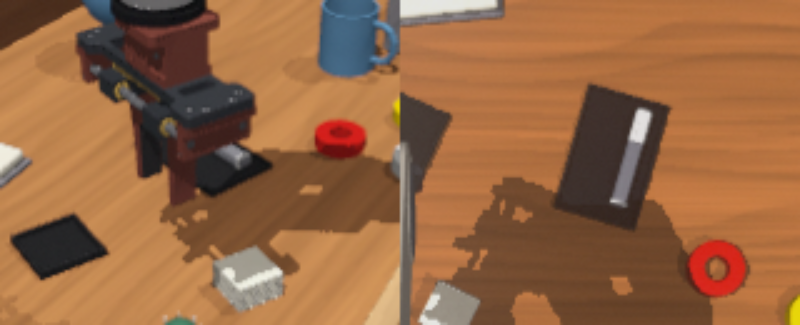

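The first highlighter lies in the tray, at about (632,157) in the top half and well aligned. On to the second.

Request:
{"name": "move_arm", "arguments": {
  "motion": [
    [[0,0.595,-0.587,0,-0.466],[0,0.595,-0.587,0,-0.466],[0,0.595,-0.587,0,-0.466],[0,0.595,-0.587,0,-0.466],[0,0.595,-0.587,0,-0.466],[0,0.595,-0.587,0.2,-0.466],[0,0.595,-0.587,0.4,-0.466],[0,0.595,-0.587,0.4,-0.466]]
  ]
}}

```text
time_s: 10.65
position: [0.4129, 0.2146, 0.0583]
eef_rot: [-0.003, 0.24, 0.971, -0.002]
wrist_force: [0.1, -0.6, -0.0]
gripper_width: 0.0439
grip_force: 0.0
```

```bash
python3 plan.py .4130,.2154,.007,-27.7
```

```text
t 10.7 pos [0.4129 0.2146 0.0583] psi 152.2 F [ 0.1 -0.6 -0. ] w 0.0439 g 0.0 j1 0.45 j6 -0.63
[0.413, 0.2154, 0.007, -27.7] -> [2.000e-04 4.400e-03 2.052e-01] turn -0.0005
```

Request:
{"name": "move_arm", "arguments": {
  "motion": [
    [[0,0,0.002,0.205,0],[0,0,0.002,0.205,0],[0,0,0.002,0.205,0],[1,0,0.002,0.205,0],[1,0,0.002,0.205,0],[1,0,0.002,0.205,0],[1,0,0.002,0.205,0],[1,0,0.002,0.205,0]]
  ]
}}

```text
time_s: 11.65
position: [0.4164, 0.2167, 0.0116]
eef_rot: [0.001, 0.242, 0.97, 0.0]
wrist_force: [-1.4, -0.5, 9.6]
gripper_width: 0.0174
grip_force: 15.0
```

```bash
python3 plan.py .4130,.2154,.15,-27.7 .6441,-.2251,.15,-16.1
```

```text
t 11.7 pos [0.4164 0.2167 0.0116] psi 152.0 F [-1.4 -0.5  9.6] w 0.0174 g 15.0 j1 0.45 j6 -0.63
[0.413, 0.2154, 0.15, -27.7] -> [ 0.0091 -0.0102 -0.5537] turn -0.0016
[0.6441, -0.2251, 0.15, -16.1] -> [-1.6341 -1.1323 -0.5536] turn -0.066
```

Request:
{"name": "move_arm", "arguments": {
  "motion": [
    [[1,0,0,0,0],[1,0,0,0,0],[1,0,0,0,0]]
  ]
}}

```text
time_s: 12.02
position: [0.4164, 0.2167, 0.0116]
eef_rot: [0.001, 0.242, 0.97, 0.0]
wrist_force: [-1.3, -0.3, 9.6]
gripper_width: 0.0171
grip_force: 15.0
```

```bash
python3 plan.py .4130,.2154,.007,-27.7;python3 -c "
from h import *
a=grab('side');save(a,'s4.png')
i=cv2.imread('pics/s4.png')[200:360,150:340]
cv2.imwrite('pics/s4c.png',cv2.resize(i,None,fx=3.5,fy=3.5))"
```

```text
t 12.0 pos [0.4164 0.2167 0.0116] psi 152.0 F [-1.3 -0.3  9.6] w 0.0171 g 15.0 j1 0.45 j6 -0.63
[0.413, 0.2154, 0.007, -27.7] -> [ 0.0095 -0.0108  0.0183] turn -0.0016
```

View pics/s4c.png

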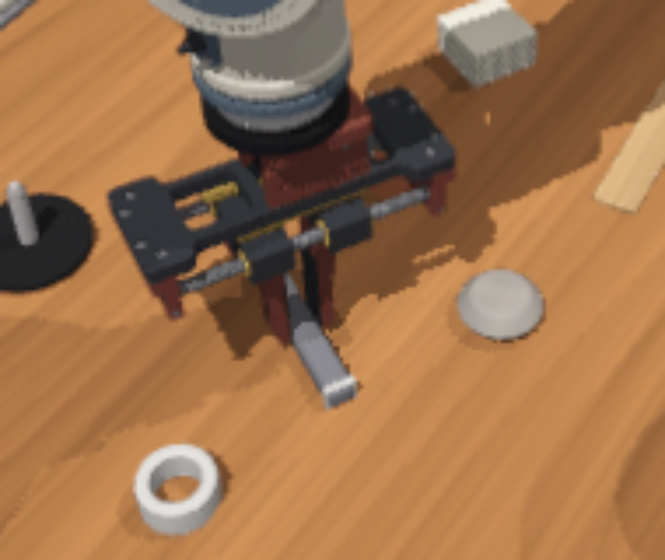

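Request:
{"name": "move_arm", "arguments": {
  "motion": [
    [[1,0,0,-0.04,0],[1,0,0,-0.08,0],[1,0,0,-0.08,0],[1,0,0,-0.08,0]]
  ]
}}

```text
time_s: 12.58
position: [0.4158, 0.2164, 0.0308]
eef_rot: [0.0, 0.242, 0.97, 0.0]
wrist_force: [-0.1, 0.2, -0.5]
gripper_width: 0.0173
grip_force: 15.0
```

```bash
python3 plan.py .4130,.2154,.15,-27.7;python3 -c "
from h import *
from fit import *
s=robot.sense();print(np.round(s['joints'],3),np.round(s['tau'],1),np.round(s['torque'],2))
measure('highlighter_a',dict(side=(242,290)),cams=('side',))
measure('cactus',dict(top=(219,218),side=(263,241)))
"
```

```text
t 12.6 pos [0.4158 0.2164 0.0308] psi 152.0 F [-0.1  0.2 -0.5] w 0.0173 g 15.0 j1 0.45 j6 -0.63
[0.413, 0.2154, 0.15, -27.7] -> [ 0.008  -0.0088 -0.4767] turn -0.0016
[ 0.454  0.535  2.07   0.     0.537 -0.628] [  0.  -46.7 -12.8   0.    0.1   0. ] [ 0.   -0.15 -0.04]
highlighter_a [0.4209 0.2044 2.6243] deg 150.4 cost 0.485 1 views
cactus [ 0.4391  0.0701 -4.0158  0.0729] deg -230.1 cost 1.107 2 views
```

Request:
{"name": "move_arm", "arguments": {
  "motion": [
    [[1,0,0,-0.25,0],[1,0,0,-0.48,0],[1,-0.8,-0.55,-0.48,-0.033],[1,-0.8,-0.55,-0.48,-0.033],[1,-0.8,-0.55,-0.48,-0.033],[1,-0.8,-0.55,-0.48,-0.033],[1,-0.8,-0.55,-0.48,-0.033],[1,-0.8,-0.55,-0.48,-0.033]]
  ]
}}

```text
time_s: 13.88
position: [0.5271, 0.0013, 0.1502]
eef_rot: [-0.001, 0.192, 0.981, 0.0]
wrist_force: [-1.2, -0.4, 0.3]
gripper_width: 0.0179
grip_force: 15.0
```

```bash
python3 plan.py .6441,-.2251,.12,-16.1;python3 - <<'E'
from fit import *
measure("highlighter_a",dict(top=(341,152),side=(283,162)))
E
```

```text
t 13.9 pos [0.5271 0.0013 0.1502] psi 157.9 F [-1.2 -0.4  0.3] w 0.0179 g 15.0 j1 -0.02 j6 -1.21
[0.6441, -0.2251, 0.12, -16.1] -> [-0.7746 -0.6632  0.1199] turn -0.0333
highlighter_a [ 0.6338 -0.2644 -0.2828  0.005 ] deg -16.2 cost 0.124 2 views
```

Request:
{"name": "move_arm", "arguments": {
  "motion": [
    [[1,-0.775,-0.663,0,-0.033],[1,-0.775,-0.663,0,-0.033],[1,-0.775,-0.663,0,-0.033],[1,-0.775,-0.663,0,-0.033],[1,-0.775,-0.663,0.12,-0.033],[1,-0.775,-0.663,0.35,-0.033],[1,-0.775,-0.663,0.35,-0.033],[1,-0.775,-0.663,0.35,-0.033]]
  ]
}}

```text
time_s: 15.08
position: [0.6462, -0.2246, 0.0647]
eef_rot: [0.001, 0.139, 0.99, -0.0]
wrist_force: [0.3, -0.7, -0.0]
gripper_width: 0.0178
grip_force: 15.0
```

```bash
python3 plan.py .6441,-.2251,.0145,-16.1;python3 -c "
from h import *
a=grab('side');save(a,'s5.png')
i=cv2.imread('pics/s5.png')[100:230,190:350]
cv2.imwrite('pics/s5c.png',cv2.resize(i,None,fx=3.5,fy=3.5))"
```

```text
t 15.1 pos [ 0.6462 -0.2246  0.0647] psi 164.0 F [ 0.3 -0.7 -0. ] w 0.0178 g 15.0 j1 -0.35 j6 -1.64
[0.6441, -0.2251, 0.0145, -16.1] -> [ 0.0078 -0.0042  0.2006] turn 0.0003
```

View pics/s5c.png

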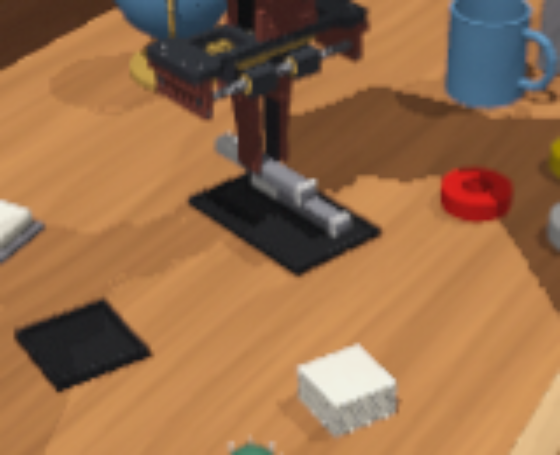

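The second highlighter is held level above the tray at (270,180), behind the first in this view. I'll lower it.

Request:
{"name": "move_arm", "arguments": {
  "motion": [
    [[1,0.008,-0.002,0.16,0],[1,0.008,-0.002,0.198,0],[1,0.008,-0.002,0.198,0],[1,0.008,-0.002,0.198,0],[1,0.008,-0.002,0.198,0]]
  ]
}}

```text
time_s: 15.75
position: [0.6439, -0.2254, 0.0149]
eef_rot: [0.001, 0.14, 0.99, -0.0]
wrist_force: [-0.3, 0.7, -0.4]
gripper_width: 0.0178
grip_force: 15.0
```

Request:
{"name": "move_arm", "arguments": {
  "motion": [
    [[0.4,0,0,0,0],[0.4,0,0,0,0],[0.4,0,0,0,0],[0.4,0,0,-0.2,0],[0.4,0,0,-0.4,0],[-1,0,0,-0.6,0],[-1,0,0,-0.6,0]]
  ]
}}

```text
time_s: 16.62
position: [0.646, -0.2262, 0.1687]
eef_rot: [0.004, 0.14, 0.99, -0.001]
wrist_force: [-0.9, -0.7, 0.1]
gripper_width: 0.043
grip_force: 0.0
```

```bash
python3 plan.py .4588,-.0608,.16,-26.2  .4588,-.0608,.16,-116.2
```

```text
t 16.6 pos [ 0.646  -0.2262  0.1687] psi 163.9 F [-0.9 -0.7  0.1] w 0.0430 g 0.0 j1 -0.35 j6 -1.64
[0.4588, -0.0608, 0.16, -26.2] -> [0.903  0.4279 0.0267] turn 0.0561
[0.4588, -0.0608, 0.16, -116.2] -> [0.903  0.4279 0.0267] turn -0.4439
```

Request:
{"name": "move_arm", "arguments": {
  "motion": [
    [[-1,0.903,0.428,0.03,0.056],[-1,0.903,0.428,0.03,0.056],[-1,0.903,0.428,0.03,0.056],[-1,0.903,0.428,0.03,0.056],[-1,0.903,0.428,0.03,0.056],[-1,0.903,0.428,0.03,0.056],[-1,0.903,0.428,0.25,0.056],[-1,0.903,0.428,0.35,0.056]]
  ]
}}

```text
time_s: 17.62
position: [0.4565, -0.0604, 0.0741]
eef_rot: [-0.0, 0.227, 0.974, -0.0]
wrist_force: [-0.2, -0.2, 0.9]
gripper_width: 0.088
grip_force: 0.0
```

```bash
python3 plan.py .4588,-.0608,.012,-26.2;  python3 - <<'E'
from fit import *
measure("highlighter_a",dict(top=(341,152),side=(283,162)))
measure("highlighter_a",dict(top=(327,150),side=(270,155)))
measure("note_block",dict(side=(290,210)),cams=("side",))
f=grab("top");save(f,"t6.png");a=cv2.imread("pics/t6.png")[90:260,220:410]
f=grab("side");save(f,"s6.png");b=cv2.imread("pics/s6.png")[100:270,190:380]
cv2.imwrite('pics/6c.png',cv2.resize(cv2.hconcat([b,a]),None,fx=2.1,fy=2.1))
E
```

```text
t 17.6 pos [ 0.4565 -0.0604  0.0741] psi 153.8 F [-0.2 -0.2  0.9] w 0.0880 g 0.0 j1 -0.16 j6 -1.27
[0.4588, -0.0608, 0.012, -26.2] -> [-0.0092  0.003   0.2484] turn -0.0003
highlighter_a side none
highlighter_a [ 0.6441 -0.2264 -0.2777] deg -15.9 cost 0.170 1 views
highlighter_a side none
highlighter_a [ 0.6433 -0.2258 -0.2875] deg -16.5 cost 0.080 1 views
note_block [ 0.4583 -0.0612  2.6828] deg 153.7 cost 0.022 1 views
```

View pics/6c.png

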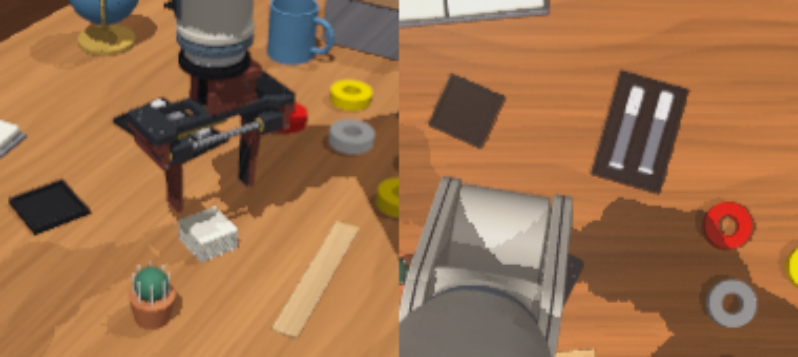

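Both highlighters lie side by side in the tray at (627,128) and (655,133). The gripper straddles the block at (208,232).

Request:
{"name": "move_arm", "arguments": {
  "motion": [
    [[-1,-0.008,0.003,0.2,0],[-1,-0.008,0.003,0.252,0],[-1,-0.008,0.003,0.252,0],[-1,-0.008,0.003,0.252,0],[1,-0.008,0.003,0.252,0],[1,-0.008,0.003,0.252,0],[1,-0.008,0.003,0.252,0],[1,-0.008,0.003,0.252,0]]
  ],
  "newtons": 20
}}

```text
time_s: 19.23
position: [0.4582, -0.0599, 0.0133]
eef_rot: [0.0, 0.227, 0.974, 0.0]
wrist_force: [-0.3, 0.4, 3.1]
gripper_width: 0.0521
grip_force: 20.0
```

```bash
python3 plan.py .4588,-.0608,.011,-26.2 .6662,-.0068,.1,-24.5
```

```text
t 19.2 pos [ 0.4582 -0.0599  0.0133] psi 153.8 F [-0.3  0.4  3.1] w 0.0521 g 20.0 j1 -0.16 j6 -1.27
[0.4588, -0.0608, 0.011, -26.2] -> [-0.0036 -0.0021  0.0093] turn 0.0001
[0.6662, -0.0068, 0.1, -24.5] -> [-0.6528  0.5579 -0.3464] turn -0.0094
```

Request:
{"name": "move_arm", "arguments": {
  "motion": [
    [[1,0,0,-0.2,0],[1,0,0,-0.35,0],[1,-0.653,0.558,-0.35,-0.009],[1,-0.653,0.558,-0.35,-0.009],[1,-0.653,0.558,-0.35,-0.009],[1,-0.653,0.558,-0.35,-0.009],[1,-0.653,0.558,-0.2,-0.009],[1,-0.653,0.558,-0.15,-0.009]]
  ]
}}

```text
time_s: 20.23
position: [0.6642, -0.0066, 0.0481]
eef_rot: [-0.002, 0.213, 0.977, -0.0]
wrist_force: [0.0, 0.5, -1.7]
gripper_width: 0.0517
grip_force: 20.0
```

```bash
python3 plan.py .6662,-.0068,.0175,-24.5; python3 - <<'E'
from fit import *
M["note_holder"]
measure("note_holder",dict(top=(252,143),side=(212,198)))
measure("note_block",dict(top=(252,143),side=(214,185)))
E
```

```text
t 20.2 pos [ 0.6642 -0.0066  0.0481] psi 155.4 F [ 0.   0.5 -1.7] w 0.0517 g 20.0 j1 -0.03 j6 -1.17
[0.6662, -0.0068, 0.0175, -24.5] -> [-0.0081  0.0029  0.1222] turn -0.0003
note_holder top none
note_holder [ 0.6637 -0.0061 -3.5731] deg -204.7 cost 0.156 1 views
note_block top none
note_block [ 0.7019 -0.0501  2.5766] deg 147.6 cost 0.108 1 views
```

Request:
{"name": "move_arm", "arguments": {
  "motion": [
    [[1,-0.006,0,0.08,0],[1,-0.006,0,0.123,0],[1,-0.006,0,0.123,0],[1,-0.006,0,0.123,0],[1,-0.006,0,0.123,0]]
  ]
}}

```text
time_s: 21.25
position: [0.6679, -0.0074, 0.0203]
eef_rot: [0.0, 0.213, 0.977, 0.0]
wrist_force: [0.0, -0.4, -0.7]
gripper_width: 0.0521
grip_force: 20.0
```

Request:
{"name": "move_arm", "arguments": {
  "motion": [
    [[-0.5,0,0,0,0],[-0.5,0,0,0,0],[-1,0,0,0,0],[-1,0,0,-0.2,0],[-1,0,0,-0.4,0],[-1,0,0,-0.6,0],[-1,0,0,-0.6,0]]
  ]
}}

```text
time_s: 22.12
position: [0.6705, -0.0075, 0.175]
eef_rot: [0.004, 0.213, 0.977, 0.001]
wrist_force: [0.1, 0.2, -0.2]
gripper_width: 0.088
grip_force: 0.0
```

```bash
python3 plan.py .4061,-.3624,.16,170 .4061,-.3624,.16,90
```

```text
t 22.1 pos [ 0.6705 -0.0075  0.175 ] psi 155.4 F [ 0.1  0.2 -0.2] w 0.0880 g 0.0 j1 -0.03 j6 -1.17
[0.4061, -0.3624, 0.16, 170.0] -> [ 0.3722 -1.731   0.051 ] turn -0.0809
[0.4061, -0.3624, 0.16, 90.0] -> [ 0.3722 -1.731   0.051 ] turn 0.3635
```

Request:
{"name": "move_arm", "arguments": {
  "motion": [
    [[-1,0.21,-0.99,0,0],[-1,0.21,-0.99,0,0],[-1,0.21,-0.99,0,0],[-1,0.21,-0.99,0,0],[-1,0.21,-0.99,0,0],[-1,0.21,-0.99,0,0]]
  ]
}}

```text
time_s: 22.88
position: [0.5167, -0.2107, 0.1694]
eef_rot: [-0.0, 0.213, 0.977, 0.0]
wrist_force: [0.2, -0.5, -0.3]
gripper_width: 0.0877
grip_force: 0.0
```

```bash
python3 plan.py .4061,-.3624,.06,155.4; python3 - <<'E'
from fit import *
measure("note_block",dict(top=(252,143),side=(214,185)))
measure("tape_large",dict(top=(378,234),side=(357,165)))
E
```

```text
t 22.9 pos [ 0.5167 -0.2107  0.1694] psi 155.4 F [ 0.2 -0.5 -0.3] w 0.0877 g 0.0 j1 -0.41 j6 -1.55
[0.4061, -0.3624, 0.06, 155.4] -> [ 0.149  -0.7363  0.4374] turn -0.0002
note_block [ 0.6665 -0.0076 -0.4635  0.0041] deg -26.6 cost 0.108 2 views
tape_large [ 0.4051 -0.3673 -0.2058 -0.0029] deg -11.8 cost 1.214 2 views
```

Request:
{"name": "move_arm", "arguments": {
  "motion": [
    [[-1,0.149,-0.736,0,0],[-1,0.149,-0.736,0,0],[-1,0.149,-0.736,0,0],[-1,0.149,-0.736,0.2,0],[-1,0.149,-0.736,0.42,0],[-1,0.149,-0.736,0.44,0],[-1,0.149,-0.736,0.44,0]]
  ]
}}

```text
time_s: 24.15
position: [0.4072, -0.3627, 0.0607]
eef_rot: [0.0, 0.212, 0.977, -0.0]
wrist_force: [0.3, -0.6, -0.1]
gripper_width: 0.0877
grip_force: 0.0
```

```bash
python3 plan.py .4061,-.3624,.004,155.4; python3 - <<'E'
from fit import *
measure("tape_large",dict(side=(357,165)),cams=("side",))
f=grab("top");save(f,"t7.png");a=cv2.imread("pics/t7.png")[90:280,220:430]
f=grab("side");save(f,"s7.png");b=cv2.imread("pics/s7.png")[90:280,220:430]
cv2.imwrite('pics/7c.png',cv2.resize(cv2.hconcat([b,a]),None,fx=1.9,fy=1.9))
E
```

```text
t 24.1 pos [ 0.4072 -0.3627  0.0607] psi 155.5 F [ 0.3 -0.6 -0.1] w 0.0877 g 0.0 j1 -0.75 j6 -1.89
[0.4061, -0.3624, 0.004, 155.4] -> [ 0.0046 -0.0008  0.2268] turn 0.0004
tape_large [ 0.4054 -0.3641  1.9869] deg 113.8 cost 0.072 1 views
```

View pics/7c.png

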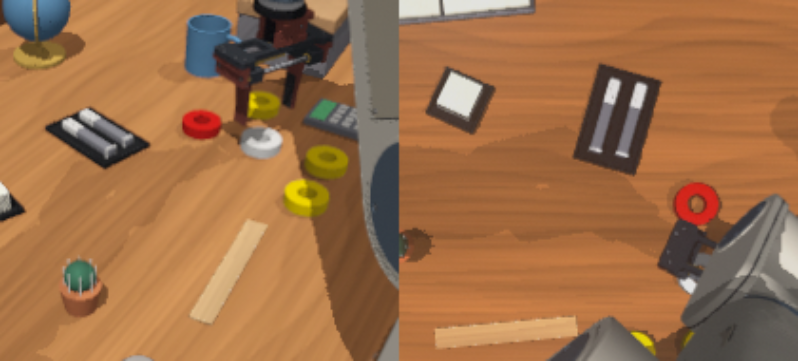

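The block sits in its holder at (461,95), the highlighters are in the tray and the cactus stands. The fingers straddle the white roll at (262,140).

Request:
{"name": "move_arm", "arguments": {
  "motion": [
    [[-1,0.003,0,0.18,0],[-1,0.003,0,0.226,0],[-1,0.003,0,0.226,0],[-1,0.003,0,0.226,0],[1,0.003,0,0.226,0],[1,0.003,0,0.226,0],[1,0.003,0,0.226,0],[1,0.003,0,0.226,0]]
  ],
  "newtons": 20
}}

```text
time_s: 25.35
position: [0.406, -0.3624, 0.0038]
eef_rot: [0.0, 0.213, 0.977, -0.0]
wrist_force: [-0.9, 0.7, 5.4]
gripper_width: 0.063
grip_force: 20.0
```

Request:
{"name": "move_arm", "arguments": {
  "motion": [
    [[1,0,0,-0.2,0],[1,0,0,-0.4,0],[1,0,0,-0.6,0],[1,0,0,-0.6,0]]
  ]
}}

```text
time_s: 25.85
position: [0.4077, -0.3639, 0.157]
eef_rot: [0.003, 0.213, 0.977, -0.002]
wrist_force: [-0.6, 0.5, -0.9]
gripper_width: 0.0628
grip_force: 20.0
```

```bash
python3 plan.py .6006,.2546,.16,155.4; python3 - <<'E'
from fit import *
# spindle post tip: brightest/grey pixels near expected projection
measure("spindle",dict(top=(160,165),side=(158,268)))
measure("tape_small",dict(top=(126,234),side=(200,338)))
for n in("top","side"):
    f=grab(n); P=proj(f,[[.6006,.2546,.056],[.6006,.2546,.008]]).round(1); print(n,P.tolist())
    x,y=P.mean(0).astype(int); g=cv2.cvtColor(f["frame"],cv2.COLOR_RGB2GRAY)[y-9:y+10,x-9:x+10]; yy,xx=np.where(g>90); print("post px x",xx.min()+x-9,xx.max()+x-9,"y",yy.min()+y-9,yy.max()+y-9,len(xx))
E
```

```text
t 25.9 pos [ 0.4077 -0.3639  0.157 ] psi 155.4 F [-0.6  0.5 -0.9] w 0.0628 g 20.0 j1 -0.75 j6 -1.89
[0.6006, 0.2546, 0.16, 155.4] -> [ 0.3267  2.571  -0.0201] turn 0.0002
spindle [ 6.0030e-01  2.5520e-01 -1.8867e+00 -3.0000e-04] deg -108.1 cost 0.088 2 views
tape_small [ 0.401   0.3403 -1.5439 -0.0032] deg -88.5 cost 0.218 2 views
top [[154.6, 160.5], [159.3, 163.9]]
post px x 147 156 y 153 162 20
side [[153.4, 251.5], [157.7, 266.9]]
post px x 146 164 y 250 268 199
```

Request:
{"name": "move_arm", "arguments": {
  "motion": [
    [[1,0.13,0.99,-0.02,0],[1,0.13,0.99,-0.02,0],[1,0.13,0.99,-0.02,0],[1,0.13,0.99,-0.02,0],[1,0.13,0.99,-0.02,0]]
  ]
}}

```text
time_s: 26.98
position: [0.4801, -0.12, 0.1584]
eef_rot: [-0.0, 0.21, 0.978, 0.0]
wrist_force: [-0.1, 0.0, -1.4]
gripper_width: 0.0632
grip_force: 20.0
```

Request:
{"name": "move_arm", "arguments": {
  "motion": [
    [[1,0.13,0.99,0,0],[1,0.13,0.99,0,0],[1,0.13,0.99,0,0],[1,0.13,0.99,0,0],[1,0.13,0.99,0,0]]
  ]
}}

```text
time_s: 27.6
position: [0.5538, 0.1177, 0.1582]
eef_rot: [0.001, 0.211, 0.978, 0.0]
wrist_force: [-0.1, -1.1, -2.3]
gripper_width: 0.0635
grip_force: 20.0
```

```bash
python3 plan.py .6004,.255,.1,155.4
```

```text
t 27.6 pos [0.5538 0.1177 0.1582] psi 155.7 F [-0.1 -1.1 -2.3] w 0.0635 g 20.0 j1 0.19 j6 -0.96
[0.6004, 0.255, 0.1, 155.4] -> [0.057  0.577  0.2334] turn 0.0014
```

Request:
{"name": "move_arm", "arguments": {
  "motion": [
    [[1,0.057,0.577,0,0],[1,0.057,0.577,0,0],[1,0.057,0.577,0,0],[1,0.057,0.577,0.12,0],[1,0.057,0.577,0.23,0],[1,0.057,0.577,0.23,0],[1,0.057,0.577,0.23,0]]
  ]
}}

```text
time_s: 28.48
position: [0.6001, 0.251, 0.1016]
eef_rot: [0.0, 0.213, 0.977, 0.0]
wrist_force: [-0.6, -0.3, -1.2]
gripper_width: 0.0636
grip_force: 20.0
```

```bash
python3 plan.py .6004,.255,.013,155.4; python3 - <<'E'
from fit import *
f=grab("top");save(f,"t8.png");a=cv2.imread("pics/t8.png")[110:260,80:230]
f=grab("side");save(f,"s8.png");b=cv2.imread("pics/s8.png")[210:360,100:250]
print(proj(f,[[.6004,.255,.096],[.6004,.255,.056]]))
cv2.imwrite('pics/8c.png',cv2.resize(cv2.hconcat([b,a]),None,fx=2.6,fy=2.6,interpolation=cv2.INTER_CUBIC))
E
```

```text
t 28.5 pos [0.6001 0.251  0.1016] psi 155.4 F [-0.6 -0.3 -1.2] w 0.0636 g 20.0 j1 0.38 j6 -0.76
[0.6004, 0.255, 0.013, 155.4] -> [0.0057 0.0151 0.3545] turn -0.0002
[[149.49800557 237.92937001]
 [153.30641995 251.63687213]]
```

View pics/8c.png

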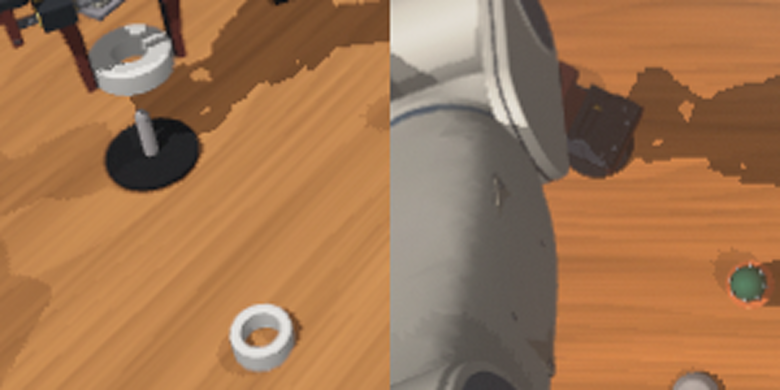

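The roll is held level at (132,58), just above the post tip at (140,115). I'll lower it with a small y correction.

Request:
{"name": "move_arm", "arguments": {
  "motion": [
    [[1,0.006,0.013,0,0],[1,0.006,0.013,0.1,0],[1,0.006,0.013,0.2,0],[1,0.006,0.013,0.3,0],[1,0.006,0.013,0.352,0],[1,0.006,0.013,0.352,0],[1,0.006,0.013,0.352,0]]
  ]
}}

```text
time_s: 29.45
position: [0.6001, 0.256, 0.0139]
eef_rot: [0.001, 0.213, 0.977, 0.0]
wrist_force: [0.0, 0.3, -1.0]
gripper_width: 0.0634
grip_force: 20.0
```

```bash
python3 plan.py .6004,.255,.013,155.4
```

```text
t 29.4 pos [0.6001 0.256  0.0139] psi 155.4 F [ 0.   0.3 -1. ] w 0.0634 g 20.0 j1 0.38 j6 -0.76
[0.6004, 0.255, 0.013, 155.4] -> [-0.0027 -0.0031  0.0034] turn 0.0002
```

Request:
{"name": "move_arm", "arguments": {
  "motion": [
    [[1,0,-0.003,0.006,0],[1,0,-0.003,0.006,0],[-1,0,-0.003,0.006,0],[-1,0,-0.003,0.006,0],[-1,0,-0.003,0.006,0],[-1,0,-0.003,-0.2,0],[-1,0,-0.003,-0.4,0],[-1,0,-0.003,-0.5,0]]
  ]
}}

```text
time_s: 30.45
position: [0.6004, 0.2555, 0.141]
eef_rot: [0.002, 0.213, 0.977, 0.001]
wrist_force: [0.7, -0.8, 0.3]
gripper_width: 0.088
grip_force: 0.0
```

```bash
python3 plan.py .4005,.3397,.08,155.4; python3 - <<'E'
from fit import *
measure("tape_small",dict(side=(200,338)),cams=("side",))
d=robot.trace("side","tape_small");print([(x["centre"],x["conf"],int(x["mask"].sum())) for x in d])
f=grab("side");P=cyl(.022,0,.02)
print("pred centre",proj(f,P+[.4005,.3397,0]).min(0),proj(f,P+[.4005,.3397,0]).max(0))
b=f["frame"].astype(int);w=(b.min(2)>120)&(np.ptp(b,2)<40) if False else (b.min(2)>110)
w[:315]=0;w[365:]=0;w[:,:175]=0;w[:,225:]=0
y,x=np.where(w);print("seen",x.min(),y.min(),x.max(),y.max())
E
```

```text
t 30.4 pos [0.6004 0.2555 0.141 ] psi 155.4 F [ 0.7 -0.8  0.3] w 0.0880 g 0.0 j1 0.38 j6 -0.76
[0.4005, 0.3397, 0.08, 155.4] -> [ 0.868  -0.0269  0.2417] turn 0.0002
tape_small [0.3987 0.3397 2.7931] deg 160.0 cost 0.056 1 views
[([201.7, 336.5], 0.71, 421)]
pred centre [187.22901415 325.70218374] [212.51208552 352.52113461]
seen 188 327 212 352
```

Request:
{"name": "move_arm", "arguments": {
  "motion": [
    [[-1,0.87,-0.027,0,0],[-1,0.87,-0.027,0,0],[-1,0.87,-0.027,0,0],[-1,0.87,-0.027,0,0],[-1,0.87,-0.027,0.15,0],[-1,0.87,-0.027,0.32,0],[-1,0.87,-0.027,0.32,0]]
  ]
}}

```text
time_s: 31.52
position: [0.3956, 0.337, 0.0541]
eef_rot: [-0.003, 0.213, 0.977, -0.004]
wrist_force: [-1.0, 0.8, -0.4]
gripper_width: 0.0881
grip_force: 0.0
```

```bash
python3 plan.py .4,.3397,.004,155.4; python3 - <<'E'
from fit import *
f=grab("top");save(f,"t9.png");a=cv2.imread("pics/t9.png")[110:260,80:230]
f=grab("side");save(f,"s9.png");b=cv2.imread("pics/s9.png")[210:360,100:250]
cv2.imwrite('pics/9c.png',cv2.resize(cv2.hconcat([b,a]),None,fx=2.6,fy=2.6,interpolation=cv2.INTER_CUBIC))
E
```

```text
t 31.5 pos [0.3956 0.337  0.0541] psi 155.4 F [-1.   0.8 -0.4] w 0.0881 g 0.0 j1 0.68 j6 -0.46
[0.4, 0.3397, 0.004, 155.4] -> [-0.0124  0.0189  0.2002] turn 0.0003
```

View pics/9c.png

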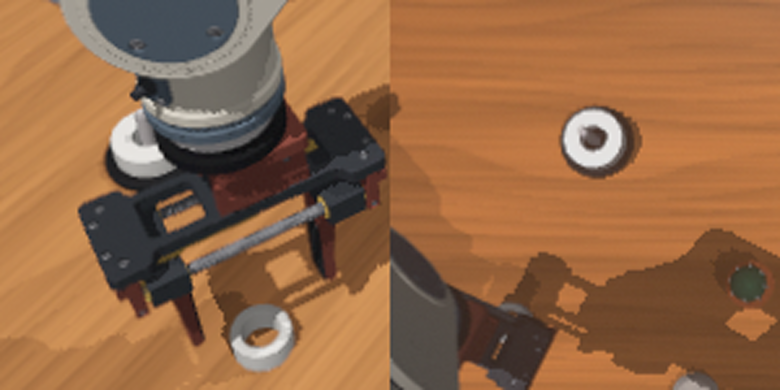

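The large roll is on the spindle at (595,140). The fingers straddle the small roll at (262,335).

Request:
{"name": "move_arm", "arguments": {
  "motion": [
    [[-1,-0.01,0.012,0.1,0],[-1,-0.01,0.012,0.2,0],[-1,-0.01,0.012,0.2,0],[1,-0.01,0.012,0.2,0],[1,-0.01,0.012,0.2,0],[1,-0.01,0.012,0.2,0],[1,-0.01,0.012,0.2,0],[1,-0.01,0.012,0.2,0]]
  ],
  "newtons": 15
}}

```text
time_s: 32.62
position: [0.4021, 0.341, 0.0081]
eef_rot: [0.0, 0.213, 0.977, 0.0]
wrist_force: [-0.9, -1.2, 2.9]
gripper_width: 0.0427
grip_force: 15.0
```

Request:
{"name": "move_arm", "arguments": {
  "motion": [
    [[1,0,0,-0.2,0],[1,0,0,-0.4,0],[1,0,0,-0.5,0],[1,0,0,-0.5,0]]
  ]
}}

```text
time_s: 33.12
position: [0.4031, 0.3418, 0.1347]
eef_rot: [0.001, 0.213, 0.977, 0.002]
wrist_force: [-0.1, 0.9, -0.7]
gripper_width: 0.043
grip_force: 15.0
```

```bash
python3 plan.py .6004,.255,.12,155.4
```

```text
t 33.1 pos [0.4031 0.3418 0.1347] psi 155.4 F [-0.1  0.9 -0.7] w 0.0430 g 15.0 j1 0.68 j6 -0.46
[0.6004, 0.255, 0.12, 155.4] -> [-0.8619  0.012   0.0606] turn 0.0002
```

Request:
{"name": "move_arm", "arguments": {
  "motion": [
    [[1,-0.862,0.012,0,0],[1,-0.862,0.012,0,0],[1,-0.862,0.012,0,0],[1,-0.862,0.012,0,0],[1,-0.862,0.012,0.05,0],[1,-0.862,0.012,0.08,0],[1,-0.862,0.012,0.08,0]]
  ]
}}

```text
time_s: 34.0
position: [0.5971, 0.2544, 0.1111]
eef_rot: [-0.002, 0.212, 0.977, -0.001]
wrist_force: [0.3, -0.1, -0.1]
gripper_width: 0.0428
grip_force: 15.0
```

```bash
python3 plan.py .6004,.255,.038,155.4; python3 - <<'E'
from fit import *
f=grab("side");save(f,"s10.png");b=cv2.imread("pics/s10.png")[190:330,80:220]
cv2.imwrite('pics/10c.png',cv2.resize(b,None,fx=4,fy=4,interpolation=cv2.INTER_CUBIC))
E
```

```text
t 34.0 pos [0.5971 0.2544 0.1111] psi 155.5 F [ 0.3 -0.1 -0.1] w 0.0428 g 15.0 j1 0.38 j6 -0.76
[0.6004, 0.255, 0.038, 155.4] -> [-0.0119  0.0085  0.2924] turn 0.0006
```

View pics/10c.png

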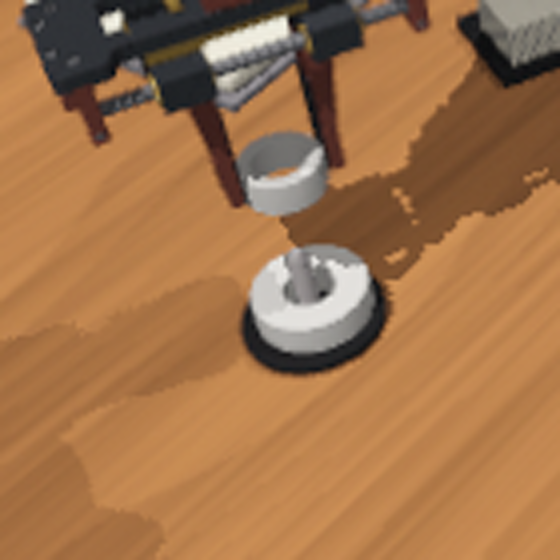

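The small roll at (284,172) is held level above the post tip at (297,255). I'll lower it.

Request:
{"name": "move_arm", "arguments": {
  "motion": [
    [[1,-0.008,0.004,0,0],[1,-0.008,0.004,0.1,0],[1,-0.008,0.004,0.2,0],[1,-0.008,0.004,0.28,0],[1,-0.008,0.004,0.292,0],[1,-0.008,0.004,0.292,0],[1,-0.008,0.004,0.292,0]]
  ]
}}

```text
time_s: 34.92
position: [0.6023, 0.2545, 0.0409]
eef_rot: [0.001, 0.213, 0.977, 0.0]
wrist_force: [-0.6, -0.4, 0.6]
gripper_width: 0.0427
grip_force: 15.0
```

```bash
python3 plan.py .6004,.255,.037,155.4
```

```text
t 34.9 pos [0.6023 0.2545 0.0409] psi 155.4 F [-0.6 -0.4  0.6] w 0.0427 g 15.0 j1 0.38 j6 -0.76
[0.6004, 0.255, 0.037, 155.4] -> [ 0.0078 -0.0013  0.0158] turn 0.0002
```

Request:
{"name": "move_arm", "arguments": {
  "motion": [
    [[1,0.004,0,0.014,0],[1,0.004,0,0.014,0],[-0.4,0.004,0,0.014,0],[-0.4,0.004,0,0.014,0],[-1,0.004,0,0.014,0],[-1,0.004,0,-0.2,0],[-1,0.004,0,-0.4,0],[-1,0.004,0,-0.6,0]]
  ]
}}

```text
time_s: 35.92
position: [0.6005, 0.2546, 0.1914]
eef_rot: [-0.0, 0.213, 0.977, -0.0]
wrist_force: [0.2, -0.6, -0.4]
gripper_width: 0.0879
grip_force: 0.0
```

Request:
{"name": "move_arm", "arguments": {
  "motion": [
    [[-1,0.4,0.9,-0.2,0],[-1,0.4,0.9,-0.2,0],[-1,0.4,0.9,-0.2,0],[-1,0.4,0.9,-0.2,0],[-1,0.4,0.9,-0.2,0],[-1,0.4,0.9,-0.2,0]]
  ]
}}

```text
time_s: 36.67
position: [0.6028, 0.5003, 0.2392]
eef_rot: [-0.0, 0.212, 0.977, -0.001]
wrist_force: [-0.3, -0.5, -0.9]
gripper_width: 0.0872
grip_force: 0.0
```

```bash
python3 - <<'E'
from fit import *
f=grab("top");save(f,"t11.png");a=cv2.imread("pics/t11.png")[100:280,100:380]
f=grab("side");save(f,"s11.png");b=cv2.imread("pics/s11.png")[130:310,110:390]
cv2.imwrite('pics/11c.png',cv2.resize(cv2.vconcat([b,a]),None,fx=1.66,fy=1.66,interpolation=cv2.INTER_CUBIC))
print(robot.sense()["position"])
E
```

```text
[0.60328886 0.49905868 0.23925024]
```

View pics/11c.png

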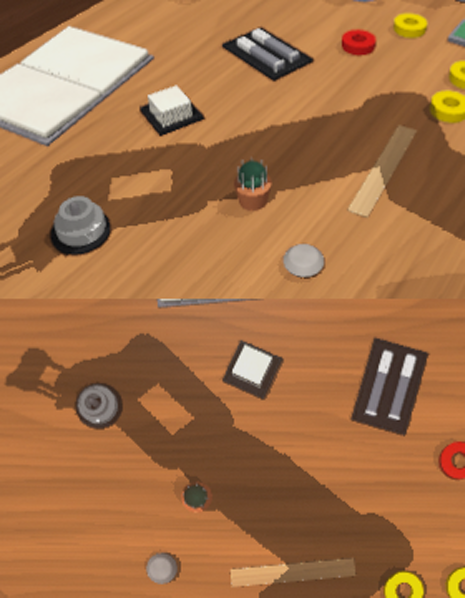

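Both rolls are stacked on the spindle at (80,220), large below and small on top. The block is in its holder at (170,105), the highlighters are in the tray at (267,50), and the cactus stands at (252,180).

```bash
python3 -c "
from plant import robot
print(robot.hand_in())"
```

```text
the job is handed in; nothing more can be done
None
```

I handed the job in at about 37 s: the last pictures show both highlighters side by side in the tray, the note block in its holder, the large tape roll under the small one on the spindle, and the cactus still standing; the hand-in returned no verdict.

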